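# Show the camera the tile in the drawer by the swivel mirror

### The arm

A 6-joint arm with a two-finger parallel gripper is mounted at the origin on a cart in front of the work surface, level with it; the furniture and walls round the work are solid. World frame = base frame: x ahead of the robot, y to its left, z up, the work surface at z = 0. Lengths are in mm, angles in rad, forces in N, time in s.
With the tool pointing down it reaches from about 350 to 875 mm from the base axis. Payload 4.2 kg.
Tool frame: the origin (TCP) lies at the very end of the fingers, on their centre line; the grasp point (between the pads) lies 19 mm behind it (arm.grasp_offset is the distance from the TCP to the grasp point, in mm); z points along the fingers, y is the direction in which the jaws open and shut (so a half turn about z gives the same grasp; the last joint's range is limited). The gripper opens to 85 mm and grips with 20 to 120 N. Pads are 22 mm wide; open, the fingers measure 114 mm over their backs; the gripper's body (76 mm by 85 mm) begins 54 mm behind the grasp point. The pads swing forward as they close: fully open they stand 13 mm farther back than shut.
Start: joints at [0.259, 0.385, 0.008, 0, -1.194, -0.259], TCP at [624.979, 0.025, 231.312] pointing down, gripper open.
Joint ranges: [-3.14, 3.14], [-1.21, 2.06], [-1.07, 1.41], [-3.16, 2.05], [-2.99, -0.16], [-3.1, 3.1]. Speed limits (rad/s): [2.79, 2.79, 3.14, 3.14, 3.14, 3.14].

### API

Orientations are given as a unit quaternion [x, y, z, w].
In Python, from bench import arm gives the robot as it stands.
- The arm moves only by the tool arm_command, never from a script. Its argument "commands" is one flat list of numbers, 4 for each row, row after row: the shift along the tool's x, y, z in m, then the turn about the tool's z in degrees. In form: [tx, ty, tz, roll, tx, ty, tz, roll, ...]. A call has exactly 5 rows; each row shifts and turns the pose as measured when the row begins, along the tool's axes as they then stand; what a row does not reach is not made up. A row lasts 1/10 s, in which the tool goes at most 50 mm and 8.59 degrees, less where a joint would pass 70% of its speed; a pose out of reach is approached as far as the arm can. A call with a gripper value outside its range is refused whole. "jaw" is the opening, from 0 (shut) to 1 (fully open), set as the call begins (left out, the last holds). The fingers move at their own pace and stop on an object; the grip force is fixed at half the most. Time passes only in rows, so rows that do not move let the fingers close, or fill a call up. It gives the time, the measured TCP pose, the force and the opening at its end, in the units of the state.
- arm.read_state(): the state, without advancing time (a new reading comes with each control period).
- arm.get_image(name): name is "scene" or "side" or "wrist"; returns the picture (420x560x3 uint8, red, green, blue); there is no depth.
- arm.camera_info(name): a dict with "camera_matrix" (3x3 intrinsics, pixels), "world_from_camera" (4x4, takes a point from camera to world coordinates). Camera axes: x right, y down, z forward; pixel columns grow to the right and rows downward; lengths in mm; the calibration is good to about 2 mm. The wrist camera is an equidistant fisheye: a pixel r from the principal point sees the ray r / f radians off the axis. A picture is of the moment at which its call begins: read the wrist's pose just before it. camera_info takes no time and is no camera call; for the wrist camera it gives the pose at the moment of the call.
- arm.job_done(): hands the job in, once; it reports no verdict.
Trained networks look in the newest picture that a camera, given by its name, has taken for a name from the list of things; names that differ only in an ending like _2 or _b are one class to them, and where a whole thing is asked for, a point or a joint stands for the part that bears it (a point fixed in the world has none). Each returns a list of dicts, best first, with "confidence" (0 to 1); they miss things now and then, are a little off and sometimes report something else, mostly with a low value. They report only what shows in the picture. A call takes as long as a camera call.
- arm.regions_of(camera, target): "mask" (420x560 bool, what is visible of it).
- arm.place_of(camera, target): "centre" ([x, y, z] in mm, in the coordinates of the camera as it stood for that picture, good to about 4 mm: a listed point, or the origin of a listed thing).
The state is a dict: "clock": time; "joints": joint angles; "joint_vel": joint speeds; "joint_efforts": joint torques, N m; "position": TCP position; "ee_rot": TCP orientation; "contact_force": force on the tool from outside, world axes, zero at the start; "wrist_torque": the same for the moment, N m; "gripper_width": finger opening in mm.
Only numpy, scipy, OpenCV 4.12 (cv2) and the standard library are available. Lean on these libraries where they do the work, as an engineer would, in place of code of your own. Each camera call takes 0.05 s, during which the arm holds its last target.

### The job

Pull the sample box's drawer all the way open so that the test tile standing in it comes out into view. Then turn the sprung swivel mirror by the tab on its top until the camera on the stand sees the upright of that tile in the middle of the mirror, and finish while still holding the mirror still at that angle (it springs back if let go). Leave the tile standing in the drawer and the other things on the table where they are.

Things in the scene. Friction and masses are not known exactly. Their poses are not given: they have to be found in the camera images.
- sample_box: plywood box with one drawer, fixed to the table, 200 x 170 x 115 mm (x, y, z of its own frame). Origin: centre of its underside. Its -x axis points out of the front, the way the drawer slides; z up. Its place and its yaw (up to 0.15 rad) vary.
- drawer (a joint): how far the drawer is out, in m: 0 closed, 0.14 fully open at its stop; starts 0 to 0.03. About 1.5 N of friction, stays where it is left. Its front panel is 164 mm wide, its top edge 111 mm above the table; side and back walls reach only 34 mm above the table, the drawer's floor lies 19 mm above it.
- drawer_handle (a point): grip point: middle of the drawer's steel bar handle, a level round bar 100 mm long (along the box's y) and 11 mm thick, 80 mm above the table. Bar centre is 35 mm in front of the drawer's front panel, so a finger can go down behind it. Moves with the drawer.
- tile: cream L-shaped test tile, loose, 44 x 46 x 62 mm, about 55 g, standing in the drawer just behind its front panel. Origin: centre of its foot's underside; z up; its upright (7 mm thick, 46 mm wide, 62 mm high) stands at its -x edge and faces about to the mirror stand.
- tile_face (a point): the middle of the tile's upright, 34 mm above the tile's underside: the point to be seen in the mirror. It is seen mid-mirror when the mirror's +x halves the level angle between the directions from the mirror's axis to the camera lens and to this point.
- stand: inspection stand fixed to the table: a dark steel base plate 270 x 80 x 8 mm that carries the swivel mirror at one end and a small grey camera at the other. Origin: underside of the plate, below the mirror's upright swivel axis. Its +x axis points from the mirror's axis to the camera, z up. Its place and its yaw (up to 0.25 rad) vary.
- camera_lens (a point): the front of the camera's lens, 140 mm along +x of the stand from the mirror's axis and 85 mm above the table; the camera looks along the stand's -x axis at the mirror's middle.
- mirror: swivel mirror: grey frame 70 x 70 x 8 mm, glass 56 x 56 mm centred 85 mm above the table. Origin: on its upright swivel axis (above the stand's origin), 34 mm above the table. +x: level normal of the glass; y in the glass; z up. At rest +x points at the camera; it turns 0 to 1.35 rad, only counterclockwise from above (towards the drawer), against a weak spring (0.06 N m at 1 rad).
- mirror_tab (a point): grip point on the mirror's swivel axis, in its finger tab: an upright grey plate above the frame, 12 mm thick (along the mirror's x), 34 mm wide (along its y), from 118 to 160 mm above the table; this point is 142 mm above the table.
- pointer: thin steel sight pointer, 76 mm long, on a 40 mm hub below the mirror, geared to turn twice as far as the mirror, so that its +x axis always points along the camera's line of sight after the mirror. Origin: on the mirror's swivel axis, 24 mm above the table; z up. At rest it points at the camera. Driven by the mirror only; it cannot be pushed.
- tub: lidded plastic tub, 75 mm across, 72 mm tall, loose, a bystander to the right of the stand. Origin: centre of its underside.
- tape: roll of masking tape lying flat, 100 mm across, 24 mm tall, loose, a bystander to the left of the drawer. Origin: centre of its underside.
- rib: dark wooden potter's rib lying flat, 55 x 105 x 6 mm, loose, a bystander between the robot and the stand. Origin: centre of its underside.
- loop_tool: wooden-handled loop tool lying flat, 27 x 200 x 12 mm (long along its y), loose, a bystander at the right. Origin: centre of its underside.

How it is judged (in metres and radians):
On the way, in this order (a step that is already met when the one before it is completed fails the run):
1. the drawer is pulled open (value of joint drawer above 0.12 m), for 0.2 s.
2. the mirror is held so that the camera sees the tile in it (value of joint drawer above 0.12 m and y of tile_face in the frame of pointer between -0.028 and 0.028 m and x of tile_face in the frame of pointer above 0.05 m and contact force between the fingers and mirror above 0.5 N), for 0.3 s.
At the end, for the whole second after the job is handed in: Drawer at least 120 mm out; the middle of the tile's upright within 28 mm sideways of the camera's line of sight after the mirror (the pointer's x axis), in front of the mirror; fingers press on the mirror (over 0.5 N), which is still; the tile stands upright and at rest in the drawer (all of step 2 and angular speed of mirror below 0.1 rad/s and angle between tile's own z axis and vertical below 0.15 rad and linear speed of tile below 0.02 m/s and z of tile in the frame of sample_box between 0.012 and 0.03 m and y of tile in the frame of sample_box between -0.07 and 0.07 m); the arm keeps its last pose, push and grip.
It fails at once if the test tile is tipped over (angle between tile's own z axis and vertical above 0.5 rad).
It fails at once if a bystander (tub, tape roll, rib or loop tool) is moved by more than 30 mm (distance of any of tub, tape, rib, loop_tool from where it was at the start of the episode above 0.03 m).
It also fails if it takes over 48 s, if anything falls off the work surface, if the arm or the gripper's body presses on something with over 40 N, if the wrist force passes 120 N, or if a joint passes its speed limit or range.

## Working session

There is one attempt and no reset: what is moved stays moved. The work goes in short steps, Python scripts to look and compute and a tool call to move; the robot and the scene stay as the last step left them, time stands still between calls to the robot, and variables do not carry over. Pictures are saved under pics/ and viewed, and the job is handed in when it is done.

Besides the shell and the picture viewer there is one more tool, called after "Emit:" as a command line: name --argument value ..., lists and objects as JSON in quotes. arm_command: Moves the arm, as the interface text tells. Its arguments: {"type":"object","properties":{"commands":{"type":"array"},"jaw":{"type":"number"}},"required":["commands"]}

```bash
mkdir -p pics; ls; cat > h.py <<'E'
import numpy as np, cv2
from bench import arm
def snap(cam,fn):
    im=arm.get_image(cam); cv2.imwrite('pics/'+fn,im[:,:,::-1]); return im
def loc(cam,t,n=2):
    T=np.array(arm.camera_info(cam)["world_from_camera"])
    r=arm.place_of(cam,t)
    for d in r[:n]:
        p=T@np.r_[d["centre"],1]; print(cam,t,round(d["confidence"],2),p[:3].round(1))
    if not r: print(cam,t,None)
E
python3 - <<'E'
from h import *
print(arm.read_state())
for c in ("scene","side","wrist"):
    snap(c,c+"0.png"); 
    for t in ("drawer_handle","sample_box","stand","mirror_tab","camera_lens","tub","tape","rib","loop_tool","tile"): loc(c,t,1)
    print(arm.camera_info(c))
print(arm.read_state()["clock"])
E
```

```text
pics
{'clock': 0.0, 'joints': array([ 2.58609549e-01,  3.85570381e-01,  6.62596491e-03, -5.19339690e-04,
       -1.19397383e+00, -2.58581177e-01]), 'joint_vel': array([-0.00127899,  0.00148005, -0.00091249, -0.00103427,  0.00044623,
       -0.00046899]), 'joint_efforts': array([-9.55001960e-04, -3.92286408e+01,  1.88399577e+01,  4.18616563e+00,
       -4.72148502e-03,  8.27910434e-07]), 'position': array([6.24421193e+02, 3.21964468e-02, 2.30210260e+02]), 'ee_rot': array([-0.70704865,  0.70716407,  0.00074205, -0.00079577]), 'contact_force': array([ 0.10447323, -0.26773335,  0.29370531]), 'wrist_torque': array([-0.05179107,  0.0065012 , -0.00852621]), 'gripper_width': 85.12897860149313}
scene drawer_handle 0.83 [542.2 153.1  80.9]
scene sample_box 0.61 [ 7.094e+02  1.689e+02 -4.000e-01]
scene stand 0.83 [ 565.4 -104.5    2.1]
scene mirror_tab 0.57 [ 559.4 -103.9  145.3]
scene camera_lens 0.57 [702.8 -95.5  89.7]
scene tub 0.81 [ 6.012e+02 -3.318e+02  3.000e-01]
scene tape 0.59 [453.4 412.7  -1.6]
scene rib 0.68 [ 386.1 -115.4    3.2]
scene loop_tool 0.64 [ 3.719e+02 -3.574e+02  3.000e
[... 1719 characters left out ...]
era_lens 0.65 [704.5 -88.5  84.8]
wrist tub None
wrist tape 0.68 [540.8 162.5  82.4]
wrist rib 0.65 [ 385.7 -108.6    1.4]
wrist loop_tool None
wrist tile None
{'camera_matrix': array([[325.1922621 ,   0.        , 279.10278164],
       [  0.        , 325.1922621 , 212.72094794],
       [  0.        ,   0.        ,   1.        ]]), 'world_from_camera': array([[-9.99999504e-01, -5.63193875e-04, -8.21053583e-04,
         6.24151611e+02],
       [-7.56745803e-04,  9.65830370e-01,  2.59173925e-01,
        -6.52686829e+01],
       [ 6.47033319e-04,  2.59174418e-01, -9.65830318e-01,
         3.74306343e+02],
       [ 0.00000000e+00,  0.00000000e+00,  0.00000000e+00,
         1.00000000e+00]])}
1.65
```

View pics/scene0.png

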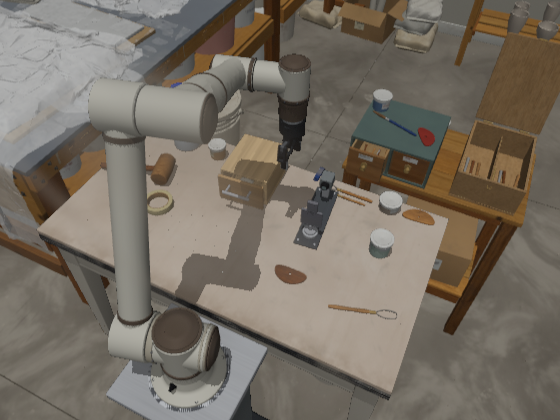

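View pics/side0.png

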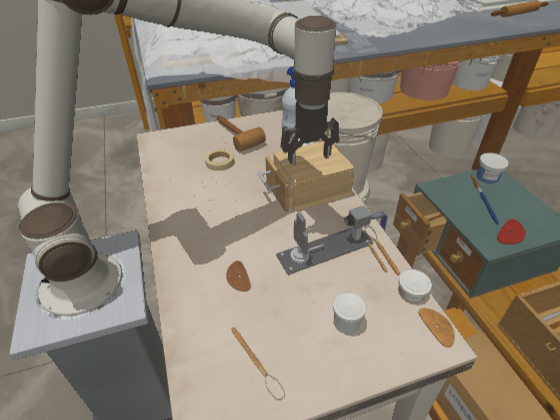

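View pics/wrist0.png

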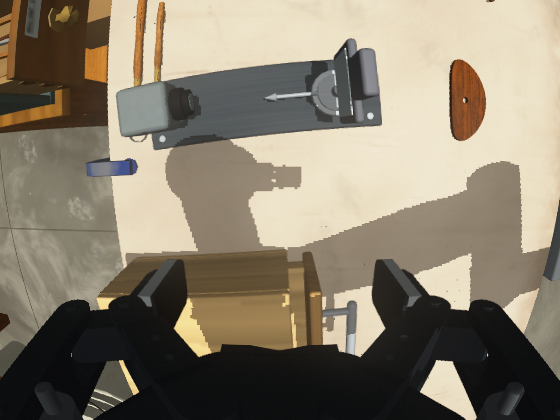

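The scene view shows the box at (255,170) with its handle at (235,192), and the stand at (318,210). The wrist view shows the handle at (345,320) and the mirror with its pointer at (320,97). The three cameras agree on the positions, so I'll move over the handle.

Emit:
arm_command --commands '[-0.03,0.017,0,0,-0.03,0.017,0,0,-0.03,0.017,0,0,-0.03,0.017,0,-2,-0.03,0.016,0,-2]' --jaw 0.6

```text
clock: 2.15
position: [539.5, 150.7, 230.4]
ee_rot: [0.729, -0.684, 0.0, 0.0]
contact_force: [-0.2, 0.1, -0.7]
gripper_width: 51.3
```

Emit:
arm_command --commands '[0,0,0,0,0,0,0,0,0,0,0,0,0,0,0,0,0,0,0,0]' --jaw 0.3

```text
clock: 2.65
position: [538.7, 152.5, 231.0]
ee_rot: [0.731, -0.683, 0.0, -0.0]
contact_force: [0.2, 0.3, 0.2]
gripper_width: 25.5
```

```bash
python3 - <<'E'
from h import *
s=arm.read_state();print(s["position"],s["gripper_width"],s["clock"])
for c in ("scene","side","wrist"):
    snap(c,c+"1.png"); 
    for t in ("drawer_handle","sample_box","mirror_tab","camera_lens"): loc(c,t,1)
E
```

```text
[538.68802567 152.48806803 230.99930856] 25.497370563202455 2.65
scene drawer_handle 0.91 [544.8 154.4  80.8]
scene sample_box 0.96 [710.9 168.5   3.5]
scene mirror_tab 0.7 [ 558.8 -106.2  144.3]
scene camera_lens 0.91 [704.2 -97.7  89.5]
side drawer_handle 0.92 [544.1 164.1  80.9]
side sample_box 0.84 [714.7 172.6   1.2]
side mirror_tab 0.89 [ 568.8 -105.6  142.1]
side camera_lens 0.67 [703.  -87.5  84.6]
wrist drawer_handle 0.64 [540.3 162.   81. ]
wrist sample_box 0.95 [ 7.070e+02  1.684e+02 -5.000e-01]
wrist mirror_tab None
wrist camera_lens None
```

View pics/wrist1.png

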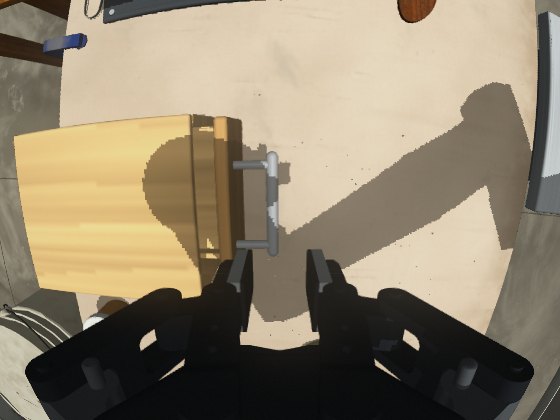

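The wrist picture shows the bar from (272,155) to (273,252), with the drawer slightly open. Next I'll unproject the bar ends.

```bash
cat >> h.py <<'E'
def wpix(u,v,z,info=None):
    i=info or arm.camera_info("wrist");K=i["camera_matrix"];T=i["world_from_camera"]
    d=np.array([u-K[0,2],v-K[1,2]]);r=np.hypot(*d);th=r/K[0,0]
    ray=T[:3,:3]@np.r_[np.sin(th)*d/r,np.cos(th)];return T[:3,3]+ray*(z-T[2,3])/ray[2]
E
python3 - <<'E'
from h import *
for p in ((272,155,80),(273,252,80),(222,117,111),(231,262,111),(272,204,80),(190,116,115),(190,250,115),(18,135,115),(190,115,115)): print(p,wpix(*p).round(1))
E
```

```text
(272, 155, 80) [546.7 113.5  80. ]
(273, 252, 80) [539.7 206.8  80. ]
(222, 117, 111) [588.5  82.1 111. ]
(231, 262, 111) [576.5 206.7 111. ]
(272, 204, 80) [543.7 159.   80. ]
(190, 116, 115) [614.3  82.1 115. ]
(190, 250, 115) [612.8 196.8 115. ]
(18, 135, 115) [805.5  94.9 115. ]
(190, 115, 115) [614.4  81.3 115. ]
```

Emit:
arm_command --commands '[-0.007,-0.005,0.02,0,0,0,0.03,0,0,0,0.03,0,0,0,0.02,0,0,0,0,0]'

```text
clock: 3.9
position: [544.7, 161.8, 130.1]
ee_rot: [0.731, -0.682, 0.001, -0.003]
contact_force: [-0.1, -0.2, 0.9]
gripper_width: 25.3
```

```bash
python3 - <<'E'
from h import *
s=arm.read_state();print(s["position"],s["gripper_width"],s["clock"])
snap("wrist","wrist2.png"); loc("wrist","drawer_handle")
E
```

```text
[544.73319878 161.77279438 130.05232838] 25.298173322608083 3.9
wrist drawer_handle 0.86 [542.8 162.4  83.1]
```

View pics/wrist2.png

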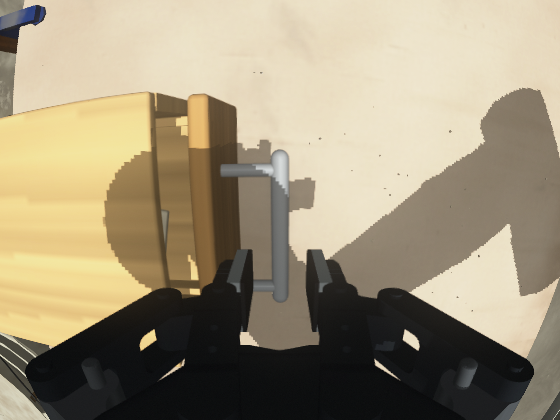

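The bar, (280,155) to (280,297), lies midway between the fingers, so I'll descend and grip it.

Emit:
arm_command --commands '[0,0.001,0.015,0,0,0,0.02,0,0,0,0.02,0,0,0,0.014,0,0,0,0,0]'

```text
clock: 4.5
position: [553.7, 166.7, 72.9]
ee_rot: [0.732, -0.681, 0.006, -0.015]
contact_force: [-1.3, -0.3, 0.1]
gripper_width: 25.5
```

Emit:
arm_command --commands '[0,0,0,0,0,0,0,0,0,0,0,0,0,0,0,0,0,0,0,0]' --jaw 0

```text
clock: 5.0
position: [553.7, 166.7, 74.2]
ee_rot: [0.732, -0.681, 0.006, -0.016]
contact_force: [1.1, -1.1, -5.6]
gripper_width: 8.2
```

```bash
python3 - <<'E'
from h import *
s=arm.read_state();print(s)
snap("wrist","wrist3.png"); loc("wrist","drawer_handle")
im=snap("side","side3.png"); cv2.imwrite("pics/side3c.png",cv2.resize(im[100:260,210:390,::-1],None,fx=4,fy=3.7))
loc("side","drawer_handle")
E
```

```text
{'clock': 5.0, 'joints': array([ 0.57470326,  0.45065803, -0.33403455,  0.00604719, -0.75192999,
       -0.50729026]), 'joint_vel': array([-0.00141214, -0.00068987, -0.00024232, -0.00124108,  0.00185465,
        0.00032829]), 'joint_efforts': array([ 9.96103627e-02, -4.13844502e+01,  1.59907150e+01,  3.68506148e+00,
       -9.56659525e-03, -5.53237007e-02]), 'position': array([553.68509186, 166.73376265,  74.21388065]), 'ee_rot': array([ 0.73190844, -0.68118549,  0.00617459, -0.01606941]), 'contact_force': array([ 1.12776582, -1.05826817, -5.63390134]), 'wrist_torque': array([-0.1082554 , -0.0744707 ,  0.07912779]), 'gripper_width': 8.229903950688126}
wrist drawer_handle 0.62 [552.2 160.4  82.9]
side drawer_handle 0.76 [554.3 164.2  80.4]
```

View pics/wrist3.png

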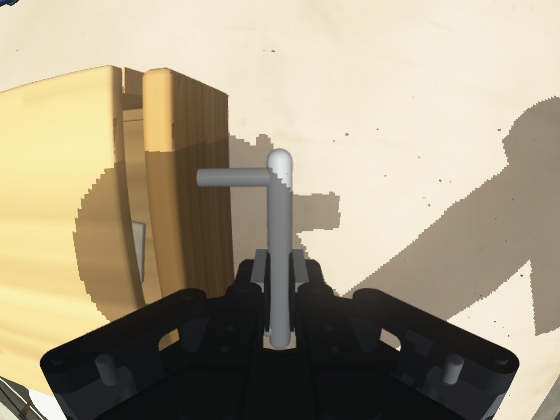

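View pics/side3c.png

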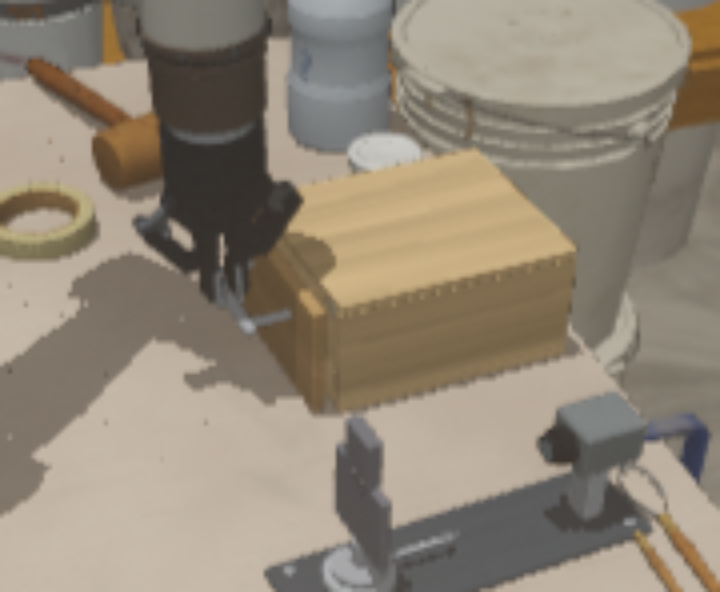

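The bar seems pinched only near the fingertips: the opening is 8.2 mm and the TCP is at 74 mm instead of 61. The drawer also got nudged in about 10 mm. I'll reopen the jaws, go lower and grip again.

Emit:
arm_command --commands '[0,0,0,0,0,0,0,0,0,0,0,0,0,0,0.004,0,0,0,0.004,0]' --jaw 0.3

```text
clock: 5.7
position: [557.7, 168.8, 70.8]
ee_rot: [0.732, -0.68, 0.008, -0.021]
contact_force: [0.4, 0.2, -0.1]
gripper_width: 26.2
```

```bash
python3 - <<'E'
from h import *
s=arm.read_state();print(s["joints"].round(4),s["joint_vel"].round(3),s["joint_efforts"].round(2),s["contact_force"],s["wrist_torque"])
print([a for a in dir(arm) if a[0]!='_'])
E
```

```text
[ 0.5749  0.4571 -0.3352  0.0091 -0.7338 -0.5079] [ 0.     0.048 -0.027  0.007  0.094 -0.001] [ 1.000e-02 -3.871e+01  1.454e+01  3.200e+00  3.000e-02  0.000e+00] [ 0.35008064  0.19688764 -0.14814527] [-0.06089713  0.08262601  0.0167787 ]
['IKError', 'camera_info', 'get_image', 'grasp_offset', 'job_done', 'place_of', 'read_state', 'regions_of']
```

Emit:
arm_command --commands '[0,0,0,0,0,0,-0.01,0,0,0,0,0,0,0,0,0,0,0,0,0]'

```text
clock: 6.2
position: [557.4, 168.6, 81.6]
ee_rot: [0.733, -0.68, 0.009, -0.021]
contact_force: [0.2, 0.6, -0.2]
gripper_width: 25.5
```

```bash
python3 - <<'E'
from h import *
s=arm.read_state();print(s["joints"].round(4),s["position"],s["ee_rot"].round(4),s["contact_force"])
snap("scene","scene4.png")
E
```

```text
[ 0.575   0.4425 -0.326   0.0091 -0.7577 -0.5077] [557.37959011 168.56220376  81.57145098] [ 0.7325 -0.6804  0.0085 -0.0209] [ 0.16259336  0.64979511 -0.15670123]
```

View pics/scene4.png

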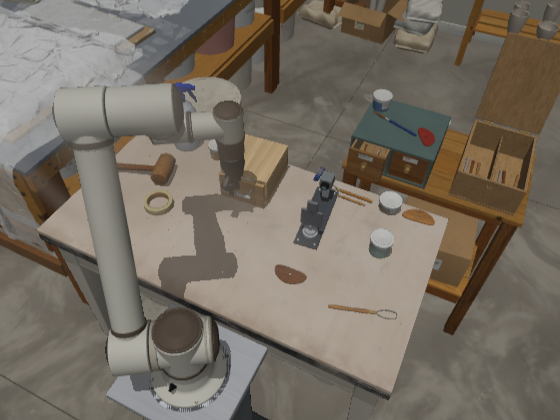

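Emit:
arm_command --commands '[0,0.003,0,0,0,0,0.01,0,0,0,0,0,0,0,0,0,0,0,0,0]'

```text
clock: 6.75
position: [553.8, 168.2, 69.6]
ee_rot: [0.732, -0.68, 0.008, -0.02]
contact_force: [0.5, -0.5, 0.8]
gripper_width: 25.8
```

```bash
python3 - <<'E'
from h import *
s=arm.read_state();print(s["joints"].round(4),s["position"],s["ee_rot"].round(4),s["contact_force"],s["joint_efforts"].round(1))
im=snap("wrist","wrist5.png")
loc("wrist","drawer_handle"); loc("side","drawer_handle")
E
```

```text
[ 0.5778  0.4542 -0.3446  0.0093 -0.7296 -0.511 ] [553.81361689 168.17486814  69.58114674] [ 0.7325 -0.6804  0.0081 -0.0198] [ 0.46127862 -0.51149598  0.78949415] [  0.  -38.   14.3   3.1   0.1  -0. ]
wrist drawer_handle 0.92 [552.6 162.3  82.8]
side drawer_handle 0.76 [554.3 164.2  80.4]
```

View pics/wrist5.png

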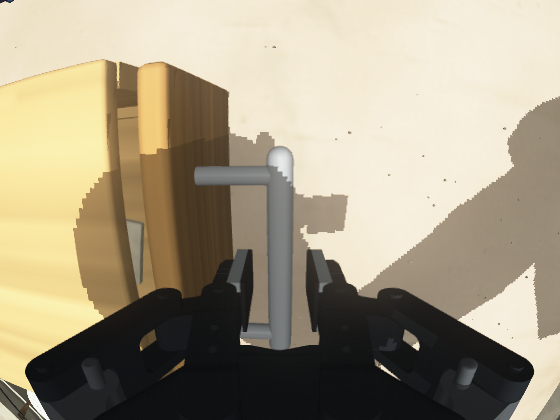

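That worked: z is 69.6 and the bar is centred between the pads. I'll go down a little more and close.

Emit:
arm_command --commands '[0.003,0.001,0.009,0,0,0,0,0,0,0,0,0,0,0,0,0,0,0,0,0]'

```text
clock: 7.4
position: [560.8, 168.7, 67.3]
ee_rot: [0.734, -0.679, 0.012, -0.029]
contact_force: [-0.3, 0.3, 0.0]
gripper_width: 25.6
```

Emit:
arm_command --commands '[0,0,0,0,0,0,0,0,0,0,0,0,0,0,0,0,0,0,0,0]' --jaw 0

```text
clock: 7.9
position: [560.2, 168.3, 66.7]
ee_rot: [0.734, -0.679, 0.012, -0.028]
contact_force: [0.1, -0.0, 3.1]
gripper_width: 8.5
```

The deflection is probably the gripper knuckles touching the panel's top edge (111 mm). The tips are now 13 mm below the bar's centre, which is a firm hold, so I'll pull.

Emit:
arm_command --commands '[0,0.01,0,0,0,0.02,0,0,0,0.02,0,0,0,0.02,0,0,0,0.02,0,0]'

```text
clock: 8.4
position: [476.4, 162.3, 66.6]
ee_rot: [0.734, -0.678, 0.017, -0.037]
contact_force: [2.0, -2.3, 8.3]
gripper_width: 8.9
```

```bash
python3 - <<'E'
from h import *
s=arm.read_state();print(s["position"],s["gripper_width"],s["contact_force"])
im=snap("side","side6.png")
loc("side","drawer_handle");loc("side","tile");loc("wrist","drawer_handle")
E
```

```text
[476.37188303 162.25310151  66.61240208] 8.897556259835316 [ 1.99596923 -2.2979016   8.3483899 ]
side drawer_handle 0.61 [478.3 158.5  80.4]
side tile 0.57 [592.5 181.1  18.6]
wrist drawer_handle 0.92 [473.2 156.   79.6]
```

View pics/side6.png

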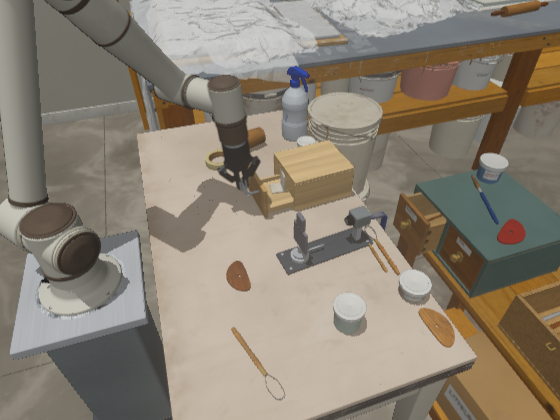

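The drawer is following, with the handle at about (250,190). I'll keep pulling gently towards the stop.

Emit:
arm_command --commands '[0,0.015,0,0,0,0.015,0,0,0,0.01,0,0,0,0.008,0,0,0,0.005,0,0]'

```text
clock: 9.1
position: [423.7, 158.6, 66.7]
ee_rot: [0.735, -0.677, 0.019, -0.042]
contact_force: [23.7, -10.1, -13.8]
gripper_width: 8.8
```

Emit:
arm_command --commands '[0,0.004,0,0,0,0.004,0,0,0,0.004,0,0,0,0.004,0,0,0,0,0,0]'

```text
clock: 9.6
position: [424.8, 158.5, 66.7]
ee_rot: [0.736, -0.675, 0.027, -0.055]
contact_force: [-2.7, 1.4, 4.5]
gripper_width: 8.9
```

The drawer met its stop: the force rose to about 24 N and the TCP stayed at x≈424. I'll release and lift straight up the tool axis.

Emit:
arm_command --commands '[0,0,0,0,0,0,0,0,0,0,0,0,0,0,0,0,0,0,-0.01,0]' --jaw 0.3

```text
clock: 10.1
position: [419.4, 155.8, 73.5]
ee_rot: [0.736, -0.675, 0.026, -0.05]
contact_force: [-0.4, 0.4, 0.2]
gripper_width: 25.8
```

Emit:
arm_command --commands '[0,-0.001,-0.02,0,0,-0.001,-0.03,0,0,0,-0.04,0,0,0,-0.04,0,0,0,0,0]'

```text
clock: 10.6
position: [405.2, 150.9, 206.7]
ee_rot: [0.737, -0.674, 0.025, -0.047]
contact_force: [0.4, 0.3, -1.1]
gripper_width: 26.0
```

```bash
python3 - <<'E'
from h import *
s=arm.read_state();print(s["position"],s["ee_rot"].round(4),s["gripper_width"],s["contact_force"],s["clock"])
for c in ("side","scene","wrist"):
    snap(c,c+"7.png")
    for t in ("drawer_handle","tile_face","tile","mirror_tab","camera_lens"): loc(c,t,1)
E
```

```text
[405.19546644 150.87961119 206.65586661] [ 0.7366 -0.6743  0.0253 -0.0469] 26.028463960245624 [ 0.36275846  0.27168824 -1.08970043] 10.6
side drawer_handle 0.62 [424.7 155.3  79.6]
side tile_face 0.7 [559.  170.9  52.7]
side tile 0.61 [540.7 182.6  19.2]
side mirror_tab 0.91 [ 570.8 -106.4  140.8]
side camera_lens 0.67 [706.4 -88.6  85.2]
scene drawer_handle 0.61 [422.9 147.3  79.8]
scene tile_face 0.54 [561.5 176.4  49.5]
scene tile 0.5 [546.  176.9  17.2]
scene mirror_tab 0.65 [ 559.6 -106.8  144.1]
scene camera_lens 0.63 [ 558.9 -104.2  144. ]
wrist drawer_handle 0.93 [421.5 151.4  83.1]
wrist tile_face 0.85 [556.6 176.2  53.3]
wrist tile 0.72 [539.2 180.3  18.8]
wrist mirror_tab None
wrist camera_lens None
```

View pics/side7.png

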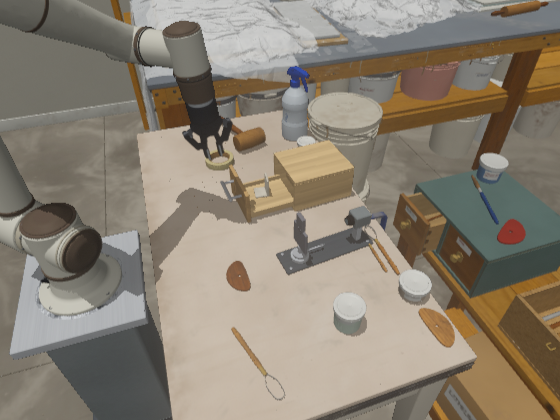

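View pics/wrist7.png

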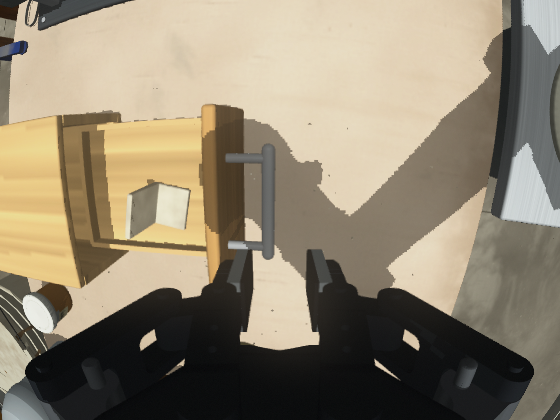

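```bash
python3 - <<'E'
from h import *
a=cv2.imread("pics/wrist7.png")[150:270,80:230]; b=cv2.imread("pics/side7.png")[140:230,220:340]
cv2.imwrite("pics/c7.png",np.hstack([cv2.resize(a,(400,320),interpolation=cv2.INTER_CUBIC),cv2.resize(b,(400,320),interpolation=cv2.INTER_CUBIC)]))
r=arm.regions_of("wrist","tile")
m=r[0]["mask"];ys,xs=np.where(m);print(r[0]["confidence"],xs.min(),xs.max(),ys.min(),ys.max())
E
```

```text
0.86 125 190 181 238
```

View pics/c7.png

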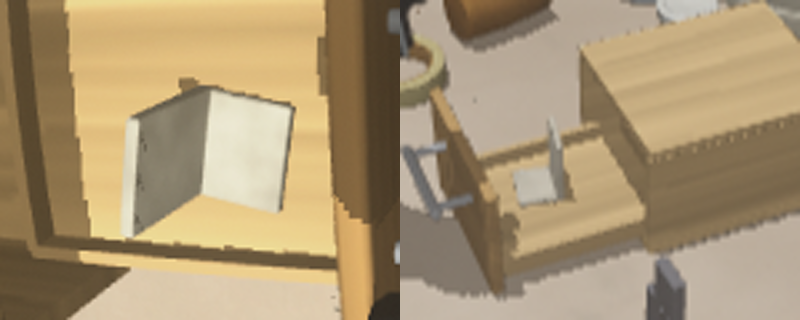

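```bash
python3 - <<'E'
from h import *
for p in ((131,194.5,81),(127,238,81),(129,216,81),(158,183,26),(156,222,26)): print(p,wpix(*p).round(1))
i=arm.camera_info("scene")
for c in("scene","side"):
  K=np.array(arm.camera_info(c)["camera_matrix"]);T=np.linalg.inv(arm.camera_info(c)["world_from_camera"])
  for P in ((559,174.5,53),(570,-105,142),(560,-105,142),(564,-105,160),(703,-90,85)):
    q=K@(T@np.r_[P,1])[:3];print(c,P,(q[:2]/q[2]).round(1))
a=cv2.imread("pics/scene7.png")[150:260,270:370]; b=cv2.imread("pics/side7.png")[190:280,270:390]
cv2.imwrite("pics/d7.png",np.hstack([cv2.resize(a,(400,440),interpolation=cv2.INTER_CUBIC),cv2.resize(b,(400,300),interpolation=cv2.INTER_CUBIC)[:,:].repeat(1,0) if 0 else cv2.copyMakeBorder(cv2.resize(b,(400,300),interpolation=cv2.INTER_CUBIC),0,140,0,0,0)]))
E
```

```text
(131, 194.5, 81) [552.4 156.   81. ]
(127, 238, 81) [559.8 200.7  81. ]
(129, 216, 81) [555.7 177.5  81. ]
(158, 183, 26) [550.2 155.9  26. ]
(156, 222, 26) [553.6 200.9  26. ]
scene (559, 174.5, 53) [232.9 196.4]
scene (570, -105, 142) [311.7 204.2]
scene (560, -105, 142) [310.5 206.3]
scene (564, -105, 160) [311.3 201.6]
scene (703, -90, 85) [322.1 187.5]
side (559, 174.5, 53) [266.4 184.2]
side (570, -105, 142) [301.7 220.5]
side (560, -105, 142) [297.9 221.4]
side (564, -105, 160) [299.6 215.8]
side (703, -90, 85) [344.9 221.2]
```

View pics/d7.png

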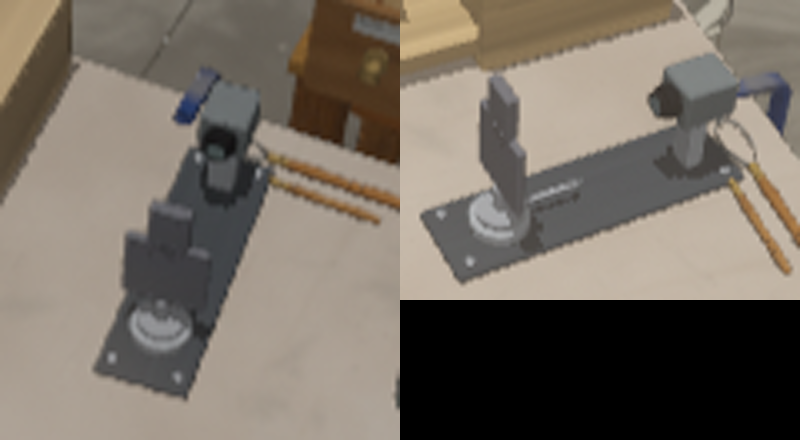

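The upright's top edge in the wrist view runs from (131,194) to (127,238). That puts the tile face near (557,176,53), agreeing with the networks. Next I'll plan the move to the mirror tab.

```bash
cat >> h.py <<'E'
from scipy.spatial.transform import Rotation as R
def delta(P):
    s=arm.read_state();M=R.from_quat(s["ee_rot"]).as_matrix()
    print("tool d",(M.T@(np.array(P)-s["position"])).round(1),"z",M[:,2].round(3),"jaw yaw",np.degrees(np.arctan2(-M[1,1],-M[0,1])).round(2), "clock",s["clock"])
E
python3 - <<'E'
from h import *
delta((563.5,-105.5,230))
E
```

```text
tool d [ 266.9 -139.9  -20.8] z [ 0.092  0.028 -0.995] jaw yaw 4.92 clock 11.55
```

Emit:
arm_command --commands '[0.02,-0.01,-0.004,0,0.028,-0.015,-0.004,0,0.028,-0.015,-0.004,0,0.028,-0.015,-0.004,0,0.028,-0.015,-0.004,0]' --jaw 0.6

```text
clock: 12.05
position: [484.0, 21.4, 226.3]
ee_rot: [0.739, -0.672, 0.024, -0.042]
contact_force: [-0.4, 0.9, 0.5]
gripper_width: 51.2
```

Emit:
arm_command --commands '[0.028,-0.015,0,0,0.028,-0.015,0,0,0.028,-0.015,0,0,0.015,-0.008,0,-1,0,0,0,0]'

```text
clock: 12.55
position: [550.5, -79.4, 229.9]
ee_rot: [0.744, -0.667, 0.026, -0.042]
contact_force: [-0.2, 0.3, -0.1]
gripper_width: 51.0
```

```bash
python3 - <<'E'
from h import *
snap("wrist","wrist8.png")
for t in ("mirror_tab","camera_lens","mirror","stand","pointer"): loc("wrist",t,1)
delta((563.5,-105.5,230));print(arm.read_state()["position"])
E
```

```text
wrist mirror_tab 0.87 [ 560.9 -106.3  141.6]
wrist camera_lens 0.94 [700.  -90.3  82.7]
wrist mirror 0.73 [ 563.5 -101.2   35. ]
wrist stand 0.93 [ 560.5 -103.9   -4. ]
wrist pointer 0.89 [560.3 -98.2  24.1]
tool d [ 30.1 -11.    1.1] z [ 0.095  0.03  -0.995] jaw yaw 6.43 clock 12.85
[549.09965967 -76.90650944 230.54294745]
```

View pics/wrist8.png

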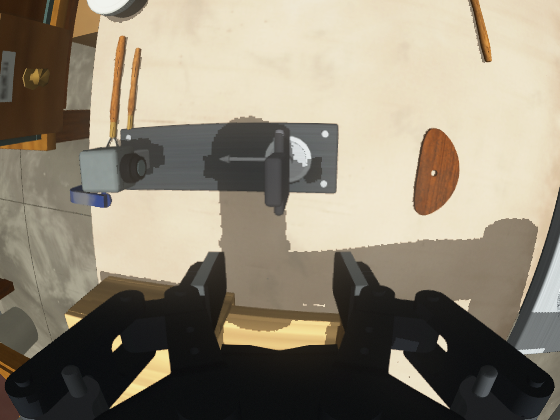

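The wrist view shows the tab and frame around (275,180), the camera at (105,170), and the plate's right corners at (335,125) and (337,191).

```bash
python3 - <<'E'
from h import *
im=cv2.imread("pics/wrist8.png")[100:240,60:360]
cv2.imwrite("pics/e8.png",cv2.resize(im,(780,364),interpolation=cv2.INTER_CUBIC))
for p in ((336,125,8),(337,191,8),(129,127,8),(323,134,8),(323,184,8),(293,158,24),(220,159,24)): print(p,wpix(*p).round(1))
E
```

```text
(336, 125, 8) [ 514.4 -146.1    8. ]
(337, 191, 8) [502.7 -72.2   8. ]
(129, 127, 8) [ 765.3 -121.8    8. ]
(323, 134, 8) [ 527.4 -134.1    8. ]
(323, 184, 8) [519.8 -77.9   8. ]
(293, 158, 24) [ 556.5 -104.8   24. ]
(220, 159, 24) [636.6 -94.3  24. ]
```

View pics/e8.png

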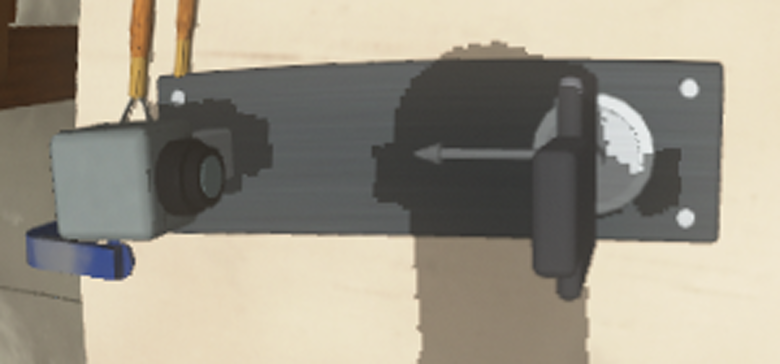

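```bash
python3 - <<'E'
from h import *
delta((562.5,-104.5,175));delta((563,-104,127))
E
```

```text
tool d [30.  -4.8 55.7] z [ 0.095  0.03  -0.995] jaw yaw 6.43 clock 12.85
tool d [ 30.4  -0.6 103.5] z [ 0.095  0.03  -0.995] jaw yaw 6.43 clock 12.85
```

Emit:
arm_command --commands '[0.015,-0.003,0,0,0.015,-0.002,0.01,0,0,0,0.022,0,0,0,0.022,0,0,0,0,0]'

```text
clock: 13.35
position: [562.7, -101.2, 178.2]
ee_rot: [0.747, -0.663, 0.027, -0.045]
contact_force: [-0.4, -0.6, -0.6]
gripper_width: 51.5
```

```bash
python3 - <<'E'
from h import *
snap("wrist","wrist9.png");snap("side","side9.png")
loc("wrist","mirror_tab",1)
b=cv2.imread("pics/side9.png")[140:280,230:390];cv2.imwrite("pics/side9c.png",cv2.resize(b,(640,560),interpolation=cv2.INTER_CUBIC))
delta((563,-104,127))
print(arm.read_state()["position"])
E
```

```text
wrist mirror_tab 0.98 [ 561.5 -103.3  143.7]
tool d [ 3.1  8.5 54.4] z [ 0.107  0.03  -0.994] jaw yaw 6.88 clock 13.5
[ 565.15859271 -101.55683294  182.09089849]
```

View pics/wrist9.png

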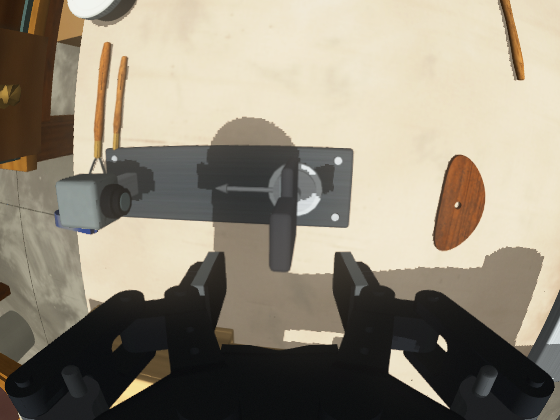

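View pics/side9c.png

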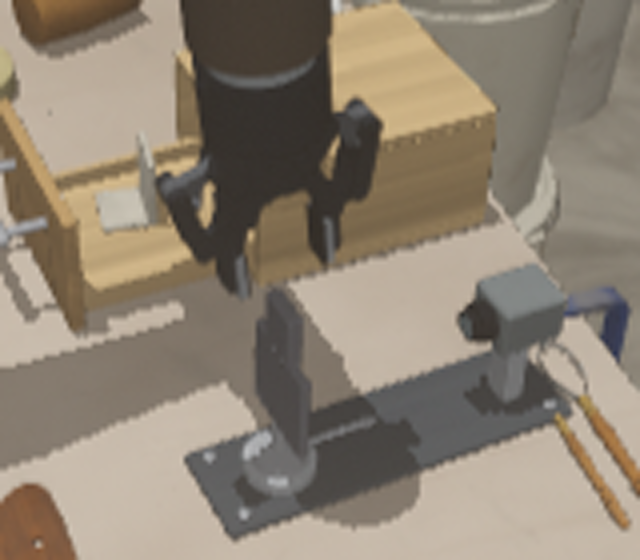

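The fingers straddle the tab, so I'll descend with a small correction.

Emit:
arm_command --commands '[0.003,0.005,0.01,0,0,0.003,0.015,0,0,0,0.015,0,0,0,0.013,0,0,0,0,0]'

```text
clock: 14.0
position: [564.8, -103.7, 131.3]
ee_rot: [0.748, -0.661, 0.034, -0.051]
contact_force: [-0.6, -0.1, -0.8]
gripper_width: 50.9
```

```bash
python3 - <<'E'
from h import *
snap("wrist","wrist10.png");delta((563,-104,127));s=arm.read_state();print(s["position"],s["contact_force"])
E
```

```text
tool d [-0.   3.1  5.1] z [ 0.12   0.031 -0.992] jaw yaw 6.99 clock 14.05
[ 565.42969023 -103.79008497  132.39326263] [-0.41711695 -0.31379911  0.25938823]
```

View pics/wrist10.png

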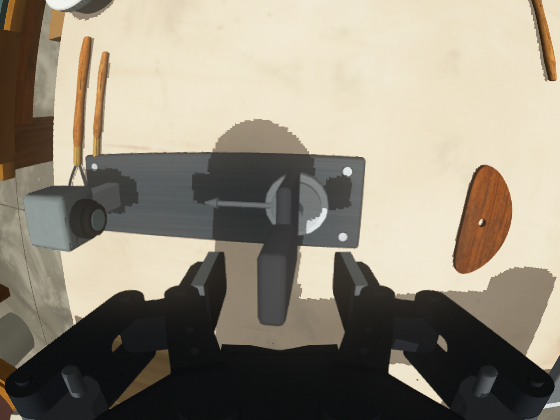

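Emit:
arm_command --commands '[0,0.002,0.003,0,0,0,0,0,0,0,0,0,0,0,0,0,0,0,0,0]' --jaw 0.3

```text
clock: 14.55
position: [565.1, -104.1, 132.4]
ee_rot: [0.748, -0.661, 0.037, -0.053]
contact_force: [-0.1, -0.1, 1.0]
gripper_width: 26.1
```

Emit:
arm_command --commands '[0,0,0,0,0,0,0,0,0,0,0,0,0,0,0,0,0,0,0,0]' --jaw 0

```text
clock: 15.05
position: [566.3, -103.9, 133.0]
ee_rot: [0.749, -0.66, 0.037, -0.053]
contact_force: [3.4, 0.4, 1.1]
gripper_width: 12.8
```

```bash
python3 - <<'E'
from h import *
snap("wrist","wrist11.png");delta((563,-104,127));s=arm.read_state();print(s["position"],s["contact_force"],s["wrist_torque"])
E
```

```text
tool d [-0.3  4.   5.6] z [ 0.125  0.029 -0.992] jaw yaw 7.15 clock 15.1
[ 566.28779939 -103.92799267  133.03517413] [3.29987117 0.61872894 1.429128  ] [-0.11467877  0.72085002 -0.01064267]
```

View pics/wrist11.png

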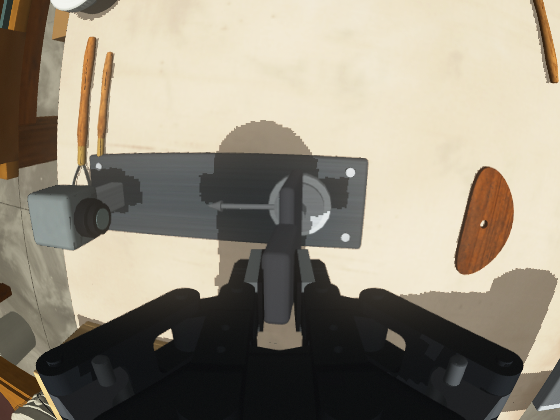

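The tab is gripped (opening 12.8 mm, small force). I'll turn the mirror counterclockwise, which is negative roll.

Emit:
arm_command --commands '[0,0,0,-3,0,0,0,-4,0,0,0,-4,0,0,0,-4,0,0,0,-4]'

```text
clock: 15.6
position: [565.8, -103.9, 133.0]
ee_rot: [0.85, -0.523, 0.045, -0.045]
contact_force: [3.2, -0.1, 0.5]
gripper_width: 13.1
```

```bash
python3 - <<'E'
from h import *
delta((563,-104,127));s=arm.read_state();print(s["position"],s["contact_force"],s["wrist_torque"],s["gripper_width"])
E
```

```text
tool d [-1.3  3.2  5.7] z [ 0.123  0.03  -0.992] jaw yaw 26.95 clock 15.6
[ 565.75102715 -103.9199767   133.04290568] [ 3.18571438 -0.12759997  0.46460392] [ 0.18206532  0.84894058 -0.05519213] 13.09876075099372
```

Emit:
arm_command --commands '[0,0,0,-4,0,0,0,-4,0,0,0,-4,0,0,0,-4,0,0,0,-4]'

```text
clock: 16.1
position: [565.8, -104.6, 133.0]
ee_rot: [0.931, -0.359, 0.052, -0.035]
contact_force: [2.1, 1.3, 0.7]
gripper_width: 12.0
```

Emit:
arm_command --commands '[0,0,0,0,0,0,0,0,0,0,0,0,0,0,0,0,0,0,0,0]'

```text
clock: 16.6
position: [565.8, -104.5, 133.0]
ee_rot: [0.931, -0.361, 0.052, -0.035]
contact_force: [2.7, 1.2, 1.2]
gripper_width: 12.3
```

```bash
python3 - <<'E'
from h import *
delta((563,-104,127));s=arm.read_state();print(s["position"],s["contact_force"],s["wrist_torque"],s["gripper_width"])
for c in ("wrist","side","scene"):
  snap(c,c+"12.png")
  for t in ("tile_face","pointer","mirror_tab","camera_lens"): loc(c,t,1)
b=cv2.imread("pics/side12.png")[130:280,230:390];a=cv2.imread("pics/scene12.png")[150:260,220:360];
cv2.imwrite("pics/f12.png",np.hstack([cv2.resize(b,(400,375),interpolation=cv2.INTER_CUBIC),cv2.resize(a,(400,375),interpolation=cv2.INTER_CUBIC)]))
E
```

```text
tool d [-2.8  2.1  5.6] z [ 0.122  0.027 -0.992] jaw yaw 47.83 clock 16.6
[ 565.7791508  -104.53771313  133.01335028] [2.70666661 1.17495691 1.20988265] [-0.27846531  0.58790903 -0.01765289] 12.28369768944295
wrist tile_face None
wrist pointer 0.36 [ 384.4 -108.8    2. ]
wrist mirror_tab 0.96 [ 563.  -105.9  137.9]
wrist camera_lens 0.75 [703.1 -87.9  83. ]
side tile_face 0.59 [560.4 174.6  54.9]
side pointer 0.68 [ 563.2 -105.1   25.5]
side mirror_tab 0.96 [ 568.2 -106.   142.9]
side camera_lens 0.76 [702.9 -86.8  81.5]
scene tile_face 0.65 [557.9 178.9  52.1]
scene pointer 0.5 [ 564.6 -105.5   24.2]
scene mirror_tab 0.75 [ 562.2 -106.3  146.2]
scene camera_lens 0.96 [706.1 -95.3  85.5]
```

View pics/wrist12.png

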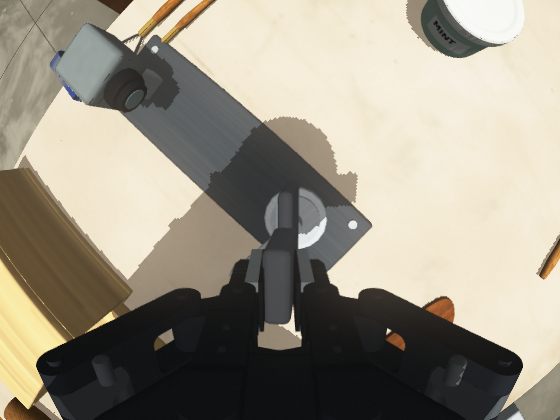

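View pics/f12.png

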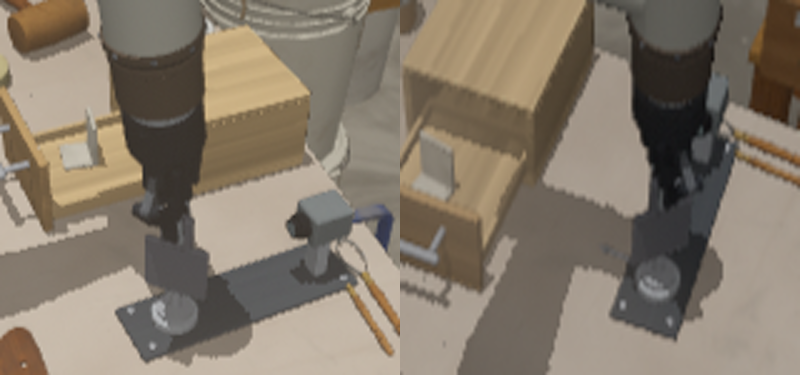

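```bash
python3 - <<'E'
from h import *
K=np.array(arm.camera_info("scene")["camera_matrix"]);T=np.linalg.inv(arm.camera_info("scene")["world_from_camera"])
for y in (-105,-85,-65,-45,-29):
    q=K@(T@np.r_[562.5,y,24,1])[:3];print(y,(q[:2]/q[2]).round(1))
b=cv2.imread("pics/scene12.png")[195:255,270:340];cv2.imwrite("pics/g12.png",cv2.resize(b,(700,600),interpolation=cv2.INTER_NEAREST))
E
```

```text
-105 [308.5 229.7]
-85 [303.  227.6]
-65 [297.4 225.5]
-45 [291.9 223.4]
-29 [287.5 221.8]
```

View pics/g12.png

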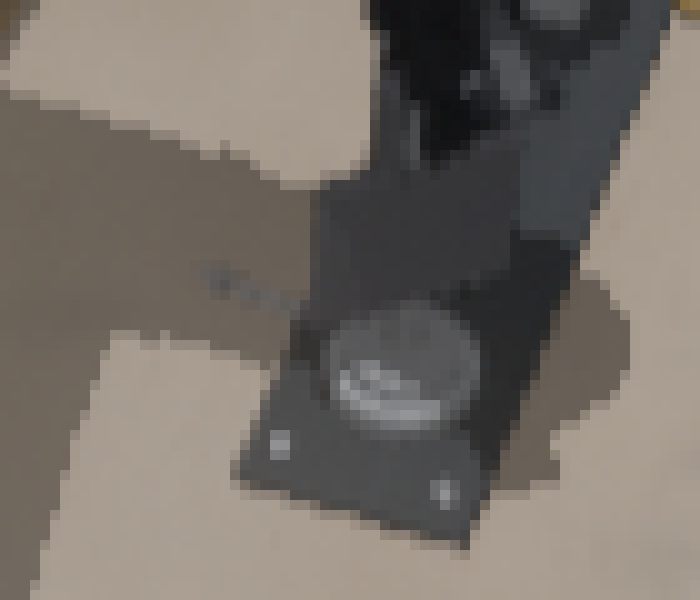

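```bash
python3 - <<'E'
from h import *
i=arm.camera_info("scene");K=np.array(i["camera_matrix"]);T=np.array(i["world_from_camera"])
def up(u,v,z):
    r=T[:3,:3]@np.linalg.solve(K,[u,v,1]);return T[:3,3]+r*(z-T[2,3])/r[2]
h=up(310.5,231.3,24);print("hub",h.round(1))
for p in ((289.7,221.8),(292.2,222.9),(295,223.9),(300,225.9)):
    w=up(*p,24);print(p,w.round(1),[np.degrees(np.arctan2(w[1]-a[1],w[0]-a[0])).round(1) for a in ((562.5,-105),(564,-104.5),(561,-105.5))])
K=K;Ti=np.linalg.inv(T)
for y in (-105,0,100,176):
    q=K@(Ti@np.r_[560,y,53,1])[:3];print(q[:2]/q[2])
E
```

```text
hub [ 559.2 -113.4   24. ]
(289.7, 221.8) [565.6 -35.6  24. ] [np.float64(87.5), np.float64(88.7), np.float64(86.3)]
(292.2, 222.9) [565. -45.  24.] [np.float64(87.6), np.float64(89.1), np.float64(86.3)]
(295, 223.9) [565.2 -55.1  24. ] [np.float64(86.9), np.float64(88.6), np.float64(85.3)]
(300, 225.9) [564.8 -73.4  24. ] [np.float64(85.9), np.float64(88.6), np.float64(83.3)]
[308.76368174 224.61737908]
[279.42777776 213.62358819]
[252.48514355 203.52668828]
[232.62746702 196.08491511]
```

The pointer shows in the scene view from (300,226) to (290,222), which is about 88–89° in world yaw. The tile needs about 91°, so I'll nudge the mirror by another degree.

Emit:
arm_command --commands '[0,0,0,-1,0,0,0,0,0,0,0,0,0,0,0,0,0,0,0,0]'

```text
clock: 17.85
position: [565.9, -104.7, 133.1]
ee_rot: [0.934, -0.351, 0.053, -0.034]
contact_force: [3.0, 1.1, 0.9]
gripper_width: 12.1
```

Emit:
arm_command --commands '[0,0,0,0,0,0,0,0,0,0,0,0,0,0,0,0,0,0,0,0]'

```text
clock: 18.35
position: [565.8, -104.7, 133.1]
ee_rot: [0.934, -0.351, 0.053, -0.034]
contact_force: [2.0, 1.6, 0.0]
gripper_width: 12.0
```

```bash
python3 - <<'E'
from h import *
delta((563,-104,127));s=arm.read_state();print(s["position"],s["contact_force"],s["wrist_torque"],s["gripper_width"],s["joint_vel"].round(4))
snap("scene","scene13.png")
for t in ("tile_face","tile","drawer_handle","tub","tape","rib","loop_tool"): loc("scene",t,1)
b=cv2.imread("pics/scene13.png")[175:255,220:340];cv2.imwrite("pics/g13.png",cv2.resize(b,(780,520),interpolation=cv2.INTER_NEAREST))
E
```

```text
tool d [-3.   2.   5.7] z [ 0.123  0.027 -0.992] jaw yaw 48.99 clock 18.35
[ 565.81884579 -104.65523804  133.08241226] [2.00958509e+00 1.62559522e+00 1.77456082e-03] [-0.44957967  0.57598115 -0.02810697] 12.006854861955828 [ 0.0013 -0.0018 -0.0008 -0.0001  0.0014  0.0008]
scene tile_face 0.45 [559.6 177.1  52.4]
scene tile 0.5 [542.7 176.2  16.4]
scene drawer_handle 0.93 [422.8 147.2  79.9]
scene tub 0.82 [ 597.6 -331.4   -0.6]
scene tape 0.59 [454.6 414.7   0.5]
scene rib 0.74 [ 385.  -114.5    3.9]
scene loop_tool 0.58 [ 370.4 -358.     1.6]
```

View pics/g13.png

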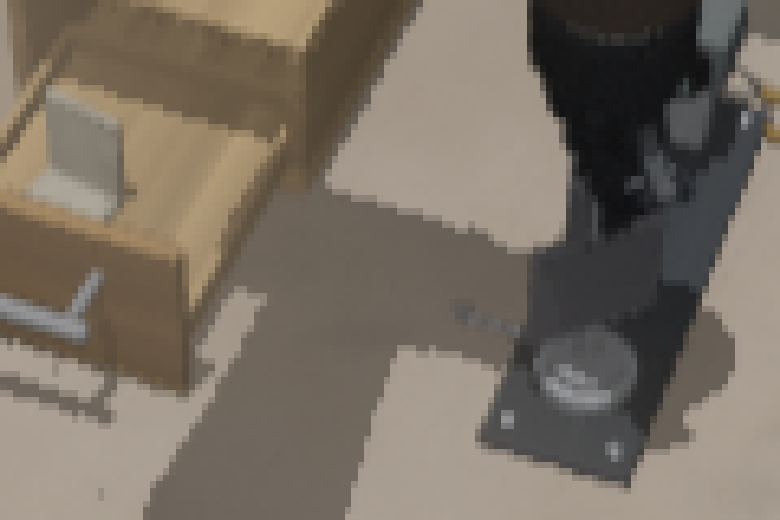

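```bash
python3 - <<'E'
from h import *
print(arm.job_done())
E
```

```text
the job is handed in; nothing more can be done
None
```

The job is handed in at about 18.7 s, with the drawer open and the mirror held on the tile. No verdict is reported, so these are only my own checks.

- **Drawer:** I gripped the handle bar and pulled until it met its stop. It is about 0.14 m out, judged from the stop and from the handle now at x ≈ 423 mm.
- **Mirror:** I gripped the tab and turned the mirror about 42° counterclockwise. The gripper is still closed on it (opening 12 mm on the 12 mm tab) and the arm was at rest. The force sensor can't show the squeeze between the fingers, so I judged the grip from that opening.
- **Aim:** The tile face lies at about 91° world yaw from the mirror's axis. The jaw angle implies the line of sight is at about 92°, while the pointer seen in the picture reads about 89–90°. The two disagree slightly, but both are within the ±5.7° allowed.
- **Tile and other things:** The tile stands upright in the drawer. The tub, tape, rib and loop tool were found within about 4–5 mm of where they started.

**What went wrong:**
- While I was reaching down for the handle, the gripper deflected, probably off the panel's top edge. That pushed the drawer in by about 10–17 mm before the pull.
- It also left the tool tilted about 0.12 rad, which I could not correct, but the grip on the tab held.

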